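# Probe a cored test block through its guide plate

### The job

Press the loose guide plate down at its raised, red-dotted edge until it sits level all round on the test block. Then take the probe rod from its rack by the orange handle and lower it upright through the middle of the plate's hole until the blue band on the stem is level with the plate's top, the rod never touching the plate or the block, and finish while still holding it there, centred and still, for the reading. Leave the pucks, the tile and the jars where they are.

Things in the scene. Friction and masses are not known exactly. Their poses are not given: they have to be found in the camera images.
- block: Concrete test block, fixed, at any yaw, 130 x 130 mm; origin at its underside's centre. On top a dark steel frame (8.5 mm high, its top at 78.5 mm) surrounds a 99 x 99 mm recess; its floor, 70 mm above the origin, is the plate's seat. Round bore 40 mm across, 60 mm deep below the seat, closed at the bottom. Block and rack may swap sides.
- guide_hole (a point): Hole centre at the TOP of the loose aluminium plate (96 x 96 x 12 mm, 0.3 kg) in the recess, 1.5 mm play. Through hole 22 mm across, at the plate's centre. z: plate's upward normal; +x (as the block's +x): to the raised edge, with two red dots 36 mm along +x, 26 mm to either side. Tilted 0.08 rad at the start; seated level, its top is 82 mm above the block's origin.
- lifter (a joint): Two pins in the block, moving together, under the plate at x = +38, y = +-26 mm of the block's frame. 0: up, holding that edge of the plate 7 mm high (start); 0.007 m: down, plate level. About 4 N on them, so some 3 to 6 N on the plate above them, pushes them down; no spring-back, they stay where left.
- rod_handle (a point): Centre of the probe rod's orange handle, a round cylinder 24 mm across, 50 mm high, to be grasped; z up the rod (0.12 kg). Below it a steel stem 10 mm across, 90 mm long, its blue band (8 mm) centred 45 mm above the stem's lower end. The rod hangs upright in the rack, the handle's underside resting on the rack's top; lift it straight up at least 95 mm to draw it out.
- rod_tip (a point): Centre of the lower end of the probe rod's stem, 115 mm below the handle's centre; z up along the rod.
- rack_top (a point): Centre of the 14 mm hole in the rack's top surface, 105 mm above the bench; grey rack fixed to the bench: base 90 x 90 x 6 mm, two posts, top plate 90 (x) x 50 (y) x 10 mm.
- puck_mid_center (a point): Centre of a loose dark sample puck, 36 mm across, 22 mm high, standing between block and rack; leave it.
- puck_near_center (a point): Centre of a loose pale sample puck, 36 mm across, 22 mm high, off to the left; leave it.
- tile_center (a point): Centre of a loose red-brown tile, 50 x 90 x 14 mm, off to the right; leave it.
- jar_ochre_center (a point): Centre of a loose orange-ochre jar, 72 mm across, 60 mm high, beyond the work; leave it.
- jar_green_center (a point): Centre of a loose green jar, 72 mm across, 60 mm high, beyond the work; leave it.
- jar_black_center (a point): Centre of a loose black jar, 72 mm across, 60 mm high, beyond the work; leave it.
Not all that is in view belongs to the job. There is more than one size of the part that bears rod_handle; the job needs the smaller. What is shaped like the part that bears guide_hole but purple is not meant.

How it is judged (in metres and radians):
On the way, in this order (a step that is already met when the one before it is completed fails the run):
1. the guide plate sits level on its seat (angle between guide_hole's own z axis and vertical below 0.03 rad and z of guide_hole in the frame of block below 0.0835 m), for 0.2 s.
2. the probe rod is drawn up out of its rack (z of rod_tip in the frame of rack_top above 0.005 m and contact force between the fingers and rod above 0.5 N), for 0.1 s.
At the end, for the whole second after the job is handed in: Plate level within 0.03 rad and at most 1.5 mm above its seat. Rod held by the fingers, still, upright within 0.08 rad, lower end 33-57 mm below the plate's top and within 4.5 mm of the hole's axis, handle within 8 mm of it, touching neither plate nor block (all of step 1 and horizontal distance between rod_tip and guide_hole below 0.0045 m and horizontal distance between rod_handle and guide_hole below 0.008 m and angle between rod_handle's own z axis and vertical below 0.08 rad and z of rod_tip in the frame of guide_hole between -0.057 and -0.033 m and contact force between the fingers and rod above 0.5 N and contact force between rod and plate below 0.1 N and contact force between rod and block below 0.1 N and linear speed of rod below 0.02 m/s); the arm keeps its last pose, push and grip.
It fails at once if the rod touches the guide plate or the block (contact force between rod and plate above 0.2 N or contact force between rod and block above 0.2 N).
It fails at once if a puck, the tile or a jar is moved more than 20 mm (distance of any of puck_mid_center, puck_near_center, tile_center, jar_ochre_center, jar_green_center, jar_black_center from where it was at the start of the episode above 0.02 m).
It also fails if it takes over 48 s, if anything falls off the work surface, if the arm or the gripper's body presses on something with over 40 N, if the wrist force passes 120 N, or if a joint passes its speed limit or range.

### The arm

A 6-joint arm with a two-finger parallel gripper is mounted at the origin on the work surface. World frame = base frame: x ahead of the robot, y to its left, z up, the work surface at z = 0. Lengths are in mm, angles in rad, forces in N, time in s.
With the tool pointing down it reaches from about 350 to 875 mm from the base axis. Payload 4.2 kg.
Tool frame: the origin (TCP) lies at the very end of the fingers, on their centre line; the grasp point (between the pads) lies 19 mm behind it; z points along the fingers, y is the line along which they close (so a half turn about z gives the same grasp; the last joint's range is limited). The gripper opens to 85 mm and grips with 20 to 120 N. Pads are 22 mm wide; open, the fingers measure 114 mm over their backs; the gripper's body (76 mm by 85 mm) begins 54 mm behind the grasp point. The pads swing forward as they close: fully open they stand 13 mm farther back than shut.
Start: joints at [1.555, 0.385, 0.008, 0, -1.194, -0.259], TCP at [169.565, 601.537, 231.312] pointing down, gripper open.
Joint ranges: [-3.14, 3.14], [-1.21, 2.06], [-1.07, 1.41], [-3.16, 2.05], [-2.99, -0.16], [-3.1, 3.1]. Speed limits (rad/s): [2.79, 2.79, 3.14, 3.14, 3.14, 3.14].

### API

Orientations are given as a unit quaternion [x, y, z, w].
In Python, from bench import arm gives the robot as it stands.
- The arm moves only by the tool servo_tool, never from a script. Its argument "rows" is a list that holds one entry, the list of rows, each a list of 7 numbers: the finger opening in mm, from 0 to 85.4, then the shift along the tool's x, y, z in mm, then the turn, a rotation vector about the tool's x, y, z in rad. A call has 1 to 10 rows; each row is the pose to reach, as a shift and turn from the pose commanded when the call began, along the tool's axes at that moment; what a row does not reach only later rows make up. A row lasts 1/8 s, in which the tool goes at most 62.5 mm and 10.7 degrees, less where a joint would pass 70% of its speed; a pose out of reach is approached as far as the arm can. A call with a gripper value outside its range is refused whole. The fingers move at their own pace and stop on an object; the grip force is fixed at half the most. Time passes only in rows, so rows that repeat a pose let the fingers close. It gives the time, the measured TCP pose, the force, the opening and the grip force at its end, in the units of the state.
- arm.read_state(): the state, without advancing time (a new reading comes with each control period).
- arm.get_image(name): name is "side" or "top"; returns the picture (480x640x3 uint8, red, green, blue); there is no depth.
- arm.camera_params(name): a dict with "intrinsics" (3x3 intrinsics, pixels), "R" (3x3) and "t" (3): a world point X has camera coordinates R X + t. Camera axes: x right, y down, z forward; pixel columns grow to the right and rows downward; lengths in mm; the calibration is good to about 2 mm. A picture is of the moment at which its call begins. camera_params takes no time and is no camera call.
- arm.job_done(): hands the job in; it is judged then, once.
The state is a dict: "clock": time; "joints": joint angles; "joint_vel": joint speeds; "joint_efforts": joint torques, N m; "position": TCP position; "ee_rot": TCP orientation; "contact_force": force on the tool from outside, world axes, zero at the start; "wrist_torque": the same for the moment, N m; "gripper_width": finger opening in mm; "grasp_force": force on a finger pad.
Only numpy, scipy, OpenCV 4.12 (cv2) and the standard library are available. Lean on these libraries where they do the work, as an engineer would, in place of code of your own. Each camera call takes 0.05 s, during which the arm holds its last target. There are 200 camera calls.

## Working session

There is one attempt and no reset: what is moved stays moved. The work goes in short steps, Python scripts to look and compute and a tool call to move; the robot and the scene stay as the last step left them, time stands still between calls to the robot, and variables do not carry over. Pictures are saved under pics/ and viewed, at most 10 in all, crops included, and the job is handed in when it is done.

Besides the shell and the picture viewer there is one more tool, called after "Request:" by a JSON object that holds its "api" and its "payload", one argument or row to a line. servo_tool: Moves the arm, as the interface text tells. Its arguments: {"type":"object","properties":{"rows":{"type":"array"}},"required":["rows"]}

```bash
mkdir -p pics; ls; python3 - <<'E'
from bench import arm
import cv2,numpy as np
np.set_printoptions(precision=4,suppress=True)
for n in("top","side"):
    cv2.imwrite(f"pics/{n}0.png",arm.get_image(n)[:,:,::-1]); p=arm.camera_params(n); print(n,p)
s=arm.read_state();print(s)
E
```

```text
pics
top {'intrinsics': array([[529.5892,   0.    , 319.6596],
       [  0.    , 529.5892, 240.8144],
       [  0.    ,   0.    ,   1.    ]]), 'R': array([[-0.0197, -0.9998, -0.0028],
       [-0.9892,  0.0199, -0.1454],
       [ 0.1454, -0.0001, -0.9894]]), 't': array([   0.2812,  640.2006, 1281.0538])}
side {'intrinsics': array([[567.0843,   0.    , 320.7456],
       [  0.    , 567.0843, 237.11  ],
       [  0.    ,   0.    ,   1.    ]]), 'R': array([[-0.9844, -0.1758, -0.0049],
       [-0.1077,  0.6248, -0.7734],
       [ 0.139 , -0.7608, -0.634 ]]), 't': array([ 629.5926,  142.0236, 1215.3114])}
{'clock': 0.1, 'joints': array([ 1.5546,  0.3855,  0.0068, -0.0004, -1.1941, -0.2586]), 'joint_vel': array([-0.0009, -0.0018,  0.0034,  0.0002, -0.0004, -0.0017]), 'joint_efforts': array([ -0.0009, -39.3323,  18.8929,   4.198 ,  -0.0026,   0.    ]), 'position': array([169.4281, 601.0358, 230.3219]), 'ee_rot': array([ 0.9906, -0.137 , -0.0001,  0.001 ]), 'contact_force': array([ 0.2027, -0.1168, -0.7094]), 'wrist_torque': array([-0.0032,  0.0111,  0.0237]), 'grasp_force': 0.0, 'gripper_width': 84.86626003750867}
```

View pics/top0.png

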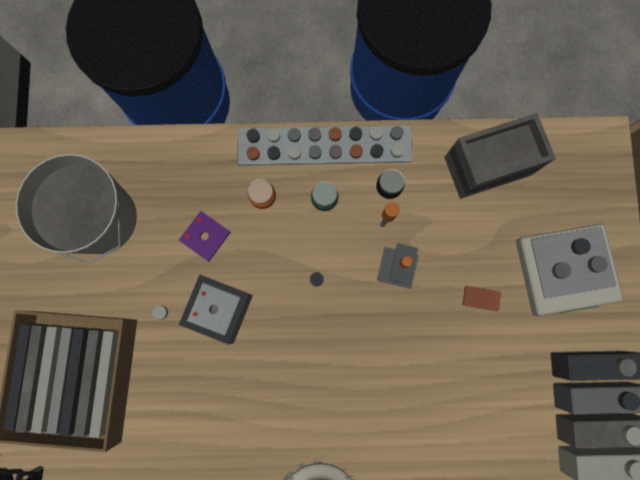

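View pics/side0.png

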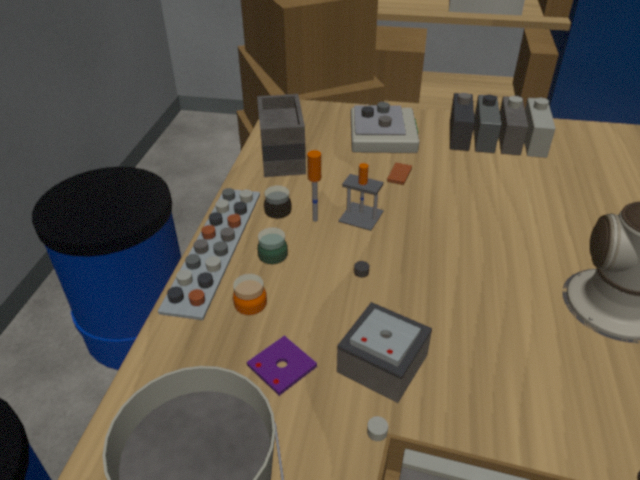

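The top view shows the block at about (215,309) with red dots at (204,294) and (195,314). The rack with the small rod is at (406,262), with the dark puck at (317,279) between them. The decoys are the larger rod at (391,212) and the purple plate at (205,236). In the side view the block is at (385,345) and the rod handle at (363,174).

```bash
cat > h.py <<'E'
from bench import arm
import cv2,numpy as np
np.set_printoptions(precision=2,suppress=True)
P={n:arm.camera_params(n) for n in("top","side")}
def ray(n,uv):
    p=P[n];d=p["R"].T@np.linalg.solve(p["intrinsics"],[uv[0],uv[1],1.]);return -p["R"].T@p["t"],d
def plane(n,uv,z):
    c,d=ray(n,uv);return c+d*(z-c[2])/d[2]
def proj(n,X):
    p=P[n];q=p["intrinsics"]@(p["R"]@np.array(X,float)+p["t"]);return q[:2]/q[2]
def tri(a,b):
    (c,d),(e,f)=ray("top",a),ray("side",b);d=d/np.linalg.norm(d);f=f/np.linalg.norm(f)
    k=np.linalg.lstsq(np.c_[d,-f],e-c,rcond=None)[0];A=c+k[0]*d;B=e+k[1]*f;return (A+B)/2,np.linalg.norm(A-B)
def blobs(im,lo,hi,box,amin=3):
    x0,y0,x1,y1=box;h=cv2.cvtColor(im[y0:y1,x0:x1],cv2.COLOR_RGB2HSV)
    n,l,s,c=cv2.connectedComponentsWithStats(cv2.inRange(h,np.array(lo),np.array(hi)))
    return [(s[i][4],c[i]+[x0,y0],s[i][:4]+[x0,y0,0,0]) for i in range(1,n) if s[i][4]>=amin]
def crop(im,box,k,name):
    x0,y0,x1,y1=box;cv2.imwrite("pics/"+name,cv2.resize(im[y0:y1,x0:x1,::-1],None,fx=k,fy=k,interpolation=cv2.INTER_CUBIC))
E
python3 - <<'E'
from h import *
t=arm.get_image("top");s=arm.get_image("side")
for n,im,b1,b2 in(("top",t,(175,270,255,345),(395,250,420,275)),("side",s,(335,300,435,400),(350,158,378,190))):
    print(n,"red");[print(b) for b in blobs(im,(0,120,90),(6,255,255),b1)]
    print("orange");[print(b) for b in blobs(im,(4,150,90),(14,255,255),b2)]
    x0,y0,x1,y1=b1;h=cv2.cvtColor(im[y0:y1,x0:x1],cv2.COLOR_RGB2HSV)
    g=im[y0:y1,x0:x1].mean(2); print("gray pct",np.percentile(g,[5,25,50,75,95]))
    print("hole+frame");[print(b) for b in blobs(im,(0,0,0),(180,90,118),b1,8)]
    print("plate");[print(b) for b in blobs(im,(0,0,119),(180,60,255),b1,30)]
a=np.zeros((600,800,3),np.uint8)
for i,(im,b) in enumerate(((t,(175,270,255,345)),(t,(370,190,450,290)),(s,(335,300,435,400)),(s,(300,145,400,235)))):
    x0,y0,x1,y1=b;c=cv2.resize(im[y0:y1,x0:x1],(400,300),interpolation=cv2.INTER_CUBIC);a[i//2*300:i//2*300+300,i%2*400:i%2*400+400]=c
cv2.imwrite("pics/c1.png",a[:,:,::-1])
E
```

```text
top red
(np.int32(13), array([203.46, 293.15]), array([202, 292,   4,   4]))
(np.int32(11), array([194.82, 313.82]), array([193, 312,   4,   4]))
orange
(np.int32(85), array([406.05, 261.32]), array([401, 257,  11,  10]))
gray pct [ 52.67  85.58 115.67 123.67 130.33]
hole+frame
(np.int32(1706), array([217.58, 310.43]), array([178, 274,  75,  71]))
(np.int32(81), array([212.85, 308.74]), array([208, 304,  11,  10]))
plate
(np.int32(1433), array([213.49, 309.  ]), array([188, 284,  51,  50]))
side red
(np.int32(13), array([363.69, 339.  ]), array([362, 338,   5,   3]))
(np.int32(14), array([389.36, 351.14]), array([387, 350,   5,   4]))
orange
(np.int32(109), array([362.98, 176.25]), array([359, 168,   9,  17]))
gray pct [ 57.    62.67 112.33 121.33 133.67]
hole+frame
(np.int32(4272), array([382.1 , 357.84]), array([336, 302,  96,  98]))
(np.int32(89), array([385.46, 333.9 ]), array([380, 330,  12,   9]))
plate
(np.int32(1777), array([385.82, 334.15]), array([352, 310,  67,  51]))
```

View pics/c1.png

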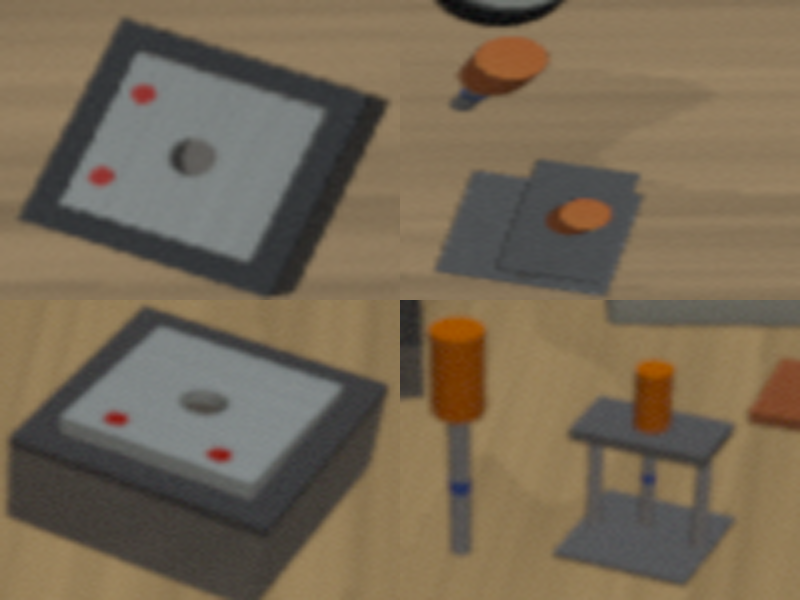

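The crop shows the plate raised on the dot side, the dark hole near its centre, and the small orange handle on the rack. The larger rod stands behind it.

```bash
python3 - <<'E'
from h import *
from scipy.spatial.transform import Rotation as R
d1=tri([203.46,293.15],[363.69,339]);d2=tri([194.82,313.82],[389.36,351.14])
print("dots",d1,d2)
ho=tri([212.85,308.74],[385.46,333.9]);print("hole",ho)
ha=tri([406.05,261.32],[362.98,176.25]);print("handle",ha, "top z155 only via rim:")
m=(d1[0]+d2[0])/2;print("mid",m,"on plane", plane("top",[203.46,293.15],88.7),plane("top",[194.82,313.82],88.7),plane("top",[213.49,309],86),plane("side",[385.82,334.15],86))
print("handle planes",plane("top",[406.05,261.32],130),plane("side",[362.98,176.25],130))
print("puck",plane("top",[317,279],20),"bigrod",plane("top",[391,212],160))
s=arm.read_state();print(s["position"]);Rm=R.from_quat(s["ee_rot"]);print(Rm.as_matrix())
print("tool shift to mid:",Rm.inv().apply(m-s["position"]))
E
```

```text
dots (array([512.61, 267.79,  90.35]), np.float64(0.4234362396535669)) (array([464.31, 287.72,  90.44]), np.float64(0.12749932852464796))
hole (array([475.11, 245.73,  86.63]), np.float64(0.7170561878995929))
handle (array([ 574.5 , -214.39,  122.39]), np.float64(3.41520321316706)) top z155 only via rim:
mid [488.46 277.75  90.39] on plane [512.91 268.15  88.7 ] [464.27 288.13  88.7 ] [474.83 244.32  86.  ] [474.05 245.67  86.  ]
handle planes [ 575.42 -213.13  130.  ] [ 571.71 -202.56  130.  ]
puck [546.46  -3.82  20.  ] bigrod [ 687.35 -178.48  160.  ]
[169.47 601.23 230.63]
[[ 0.96 -0.27 -0.  ]
 [-0.27 -0.96 -0.  ]
 [ 0.    0.   -1.  ]]
tool shift to mid: [394.82 224.54 140.57]
```

Request:
{"api": "servo_tool", "payload": {
  "rows": [
    [[0, 49, 28, 0, 0, 0, 0], [0, 98, 56, 0, 0, 0, 0], [0, 147, 84, 20, 0, 0, 0], [0, 197, 112, 40, 0, 0, 0], [0, 246, 140, 60, 0, 0, 0], [0, 295, 168, 80, 0, 0, 0], [0, 345, 196, 100, 0, 0, 0], [0, 395, 226, 115, 0, 0, 0], [0, 395, 226, 115, 0, 0, 0], [0, 395, 226, 115, 0, 0, 0]]
  ]
}}

```text
clock: 1.45
position: [488.6, 276.8, 116.3]
ee_rot: [0.991, -0.137, -0.0, 0.0]
contact_force: [0.2, 0.3, 0.1]
gripper_width: -0.2
grasp_force: 0.0
```

```bash
python3 - <<'E'
from h import *
t=arm.get_image("top");s=arm.get_image("side")
for n,im,b2 in(("top",t,(393,248,422,277)),("side",s,(350,155,378,192))):
    for b in blobs(im,(0,140,70),(22,255,255),b2):print(n,b)
a=blobs(t,(0,140,70),(22,255,255),(393,248,422,277))
st=arm.read_state();print(st["position"],st["ee_rot"],st["contact_force"],st["clock"])
x=np.vstack([cv2.resize(t[200:350,150:290],(560,300)),cv2.resize(s[250:400,300:440],(560,300))])
cv2.imwrite("pics/c2.png",x[:,:,::-1])
E
```

```text
top (np.int32(102), array([405.49, 261.81]), array([400, 257,  12,  11]))
side (np.int32(87), array([360.64, 172.54]), array([359, 163,   5,  21]))
[488.09 277.88 116.81] [ 0.99 -0.14  0.   -0.  ] [-0.47  0.45 -0.46] 1.55
```

View pics/c2.png

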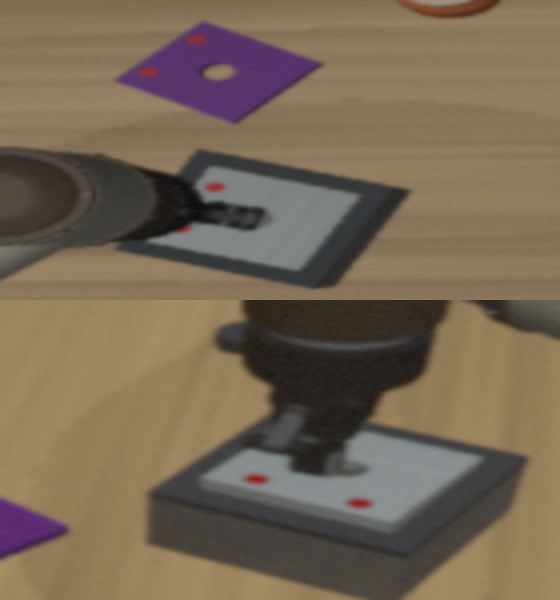

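The fingers hang between the dots and the hole, above the raised edge as intended. Now I press.

Request:
{"api": "servo_tool", "payload": {
  "rows": [
    [[0, 0, 0, 15, 0, 0, 0], [0, 0, 0, 24, 0, 0, 0], [0, 0, 0, 28, 0, 0, 0], [0, 0, 0, 30, 0, 0, 0], [0, 0, 0, 32, 0, 0, 0], [0, 0, 0, 33, 0, 0, 0]]
  ]
}}

```text
clock: 2.3
position: [488.6, 277.1, 83.6]
ee_rot: [0.991, -0.137, 0.0, -0.0]
contact_force: [-0.1, 0.6, 2.0]
gripper_width: 0.2
grasp_force: 1.2
```

Request:
{"api": "servo_tool", "payload": {
  "rows": [
    [[0, 0, 0, 1, 0, 0, 0], [0, 0, 0, 2, 0, 0, 0], [0, 0, 0, 3, 0, 0, 0], [0, 0, 0, 3, 0, 0, 0]]
  ]
}}

```text
clock: 2.8
position: [488.8, 277.2, 82.1]
ee_rot: [0.991, -0.137, 0.001, -0.0]
contact_force: [-4.5, 0.9, 10.5]
gripper_width: -0.2
grasp_force: 5.4
```

Request:
{"api": "servo_tool", "payload": {
  "rows": [
    [[0, 0, 0, 1.5, 0, 0, 0], [0, 0, 0, 1.5, 0, 0, 0], [0, 0, 0, 1.5, 0, 0, 0]]
  ]
}}

```text
clock: 3.18
position: [488.8, 277.2, 82.0]
ee_rot: [0.991, -0.136, 0.001, -0.001]
contact_force: [-7.1, -0.7, 18.0]
gripper_width: 0.1
grasp_force: 9.2
```

Request:
{"api": "servo_tool", "payload": {
  "rows": [
    [[0, 0, 0, -30, 0, 0, 0], [0, 0, 0, -80, 0, 0, 0], [40, 12, 50, -120, 0, 0, 0], [60, 25, 100, -130, 0, 0, 0], [85, 37, 155, -130, 0, 0, 0], [85, 50, 209, -130, 0, 0, 0], [85, 50, 209, -130, 0, 0, 0]]
  ]
}}

```text
clock: 4.05
position: [478.9, 58.7, 208.6]
ee_rot: [0.99, -0.14, -0.0, 0.0]
contact_force: [1.2, 0.1, 0.6]
gripper_width: 85.0
grasp_force: 0.0
```

```bash
python3 - <<'E'
from h import *
from scipy.spatial.transform import Rotation as R
t=arm.get_image("top");s=arm.get_image("side")
s0=cv2.imread("pics/side0.png")[:,:,::-1].copy();t0=cv2.imread("pics/top0.png")[:,:,::-1].copy()
for im,b,n in((t,(175,270,255,345),"top"),(s,(335,300,435,400),"side")):
    for q in blobs(im,(0,0,0),(180,90,118),b,8):print(n,"hole",q[:2])
    for q in blobs(im,(0,0,119),(180,60,255),b,100):print(n,"plate",q[:2])
    for q in blobs(im,(0,120,90),(6,255,255),b):print(n,"red",q[:2])
a=max(blobs(t0,(0,140,70),(22,255,255),(393,248,422,277)),key=lambda q:q[0]);b=max(blobs(s0,(0,140,70),(22,255,255),(350,155,378,192)),key=lambda q:q[0])
print(a,b,tri(a[1],b[1]),plane("top",a[1],130),plane("side",b[1],130))
st=arm.read_state();print(st["position"],st["ee_rot"],R.from_quat(st["ee_rot"]).inv().apply(tri(a[1],b[1])[0]-st["position"]))
E
```

```text
top hole (np.int32(1766), array([214.  , 305.23]))
top hole (np.int32(106), array([246.29, 340.2 ]))
top plate (np.int32(477), array([208.65, 297.04]))
top plate (np.int32(1474), array([232.83, 321.96]))
top plate (np.int32(630), array([190.81, 334.47]))
top red (np.int32(11), array([203.64, 293.09]))
side hole (np.int32(4116), array([382.16, 358.01]))
side hole (np.int32(92), array([385.2 , 335.42]))
side plate (np.int32(1921), array([385.49, 335.73]))
side red (np.int32(17), array([363.12, 341.59]))
side red (np.int32(15), array([388.93, 353.6 ]))
(np.int32(102), array([405.49, 261.81]), array([400, 257,  12,  11])) (np.int32(196), array([363.08, 172.94]), array([359, 162,  10,  23])) (array([ 573.26, -211.15,  133.92]), np.float64(1.2272762678656908)) [ 574.29 -211.77  130.  ] [ 573.2  -217.12  130.  ]
[479.86  61.37 208.7 ] [ 0.99 -0.14  0.    0.  ] [164.23 236.68  74.83]
```

Request:
{"api": "servo_tool", "payload": {
  "rows": [
    [[85, 33, 47, 0, 0, 0, 0], [85, 66, 95, 0, 0, 0, 0], [85, 99, 142, 0, 0, 0, 0], [85, 132, 190, 0, 0, 0, 0], [85, 165, 237, 0, 0, 0, 0], [85, 165, 237, 0, 0, 0, 0], [85, 165, 237, 0, 0, 0, 0]]
  ]
}}

```text
clock: 5.03
position: [574.5, -209.9, 207.9]
ee_rot: [0.991, -0.137, -0.001, -0.0]
contact_force: [0.7, 0.6, 0.4]
gripper_width: 85.0
grasp_force: 0.0
```

```bash
python3 - <<'E'
from h import *
t=arm.get_image("top");s=arm.get_image("side")
st=arm.read_state();print(st["position"],st["ee_rot"],st["clock"])
for q in blobs(t,(0,0,0),(180,90,118),(190,286,236,332),8):print("hole",q[:2])
for q in blobs(t,(0,0,119),(180,60,255),(175,270,255,345),100):print("plate",q[:2])
for q in blobs(t,(0,120,90),(6,255,255),(175,270,255,345)):print("red",q[:2])
x=np.vstack([cv2.resize(t[200:320,330:490],(400,300)),cv2.resize(s[100:220,290:450],(400,300))])
cv2.imwrite("pics/c3.png",x[:,:,::-1])
E
```

```text
[ 574.44 -209.19  208.74] [ 0.99 -0.14 -0.   -0.  ] 5.125
hole (np.int32(161), array([194.04, 296.15]))
hole (np.int32(134), array([226.19, 289.09]))
hole (np.int32(76), array([213.  , 308.62]))
hole (np.int32(136), array([232.03, 322.76]))
hole (np.int32(136), array([198.93, 327.85]))
plate (np.int32(1438), array([213.64, 308.94]))
red (np.int32(11), array([203.64, 293.09]))
red (np.int32(12), array([195.25, 313.67]))
```

View pics/c3.png

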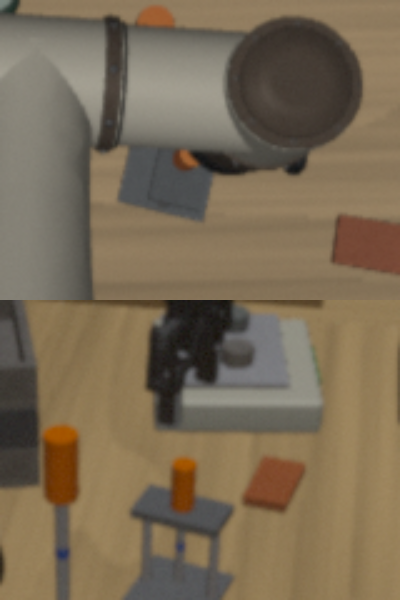

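The side view shows the fingers directly above the handle, at about image (365,138) against (363,173), and the arm is clear of the larger rod.

```bash
python3 - <<'E'
from h import *
print(proj("side",(574.4,-209.2,208.7)),proj("side",(574.4,-209.2,195)),proj("side",(573.5,-211.5,155)),proj("side",(573.5,-211.5,105)),proj("top",(573.5,-211.5,155)),proj("top",(573.5,-211.5,105)))
print(tri([213,308.62],[385.2,335.42]),plane("top",[213,308.62],82),plane("side",[385.2,335.42],82))
print(tri([213.64,308.94],[385.49,335.73]),plane("top",[213.64,308.94],82),plane("side",[385.49,335.73],82))
for p in(([203.64,293.09],[363.12,341.59]),([195.25,313.67],[388.93,353.6])):print(tri(*p))
E
```

```text
[363.6  146.19] [363.35 151.3 ] [363.12 165.37] [362.25 182.79] [407.11 261.  ] [403.73 263.26]
(array([475.38, 246.14,  82.86]), np.float64(0.8926991436600823)) [475.85 246.31  82.  ] [474.95 245.39  82.  ]
(array([474.73, 245.01,  80.83]), np.float64(0.7160163882138743)) [475.06 244.77  82.  ] [474.36 246.04  82.  ]
(array([513.17, 268.72,  84.16]), np.float64(0.21863296833622145))
(array([464.66, 288.18,  84.17]), np.float64(0.018008950402421123))
```

Request:
{"api": "servo_tool", "payload": {
  "rows": [
    [[85, 0, 2, 25, 0, 0, 0], [85, 0, 2, 50, 0, 0, 0], [85, 0, 2, 75, 0, 0, 0], [85, 0, 2, 94, 0, 0, 0], [85, 0, 2, 94, 0, 0, 0]]
  ]
}}

```text
clock: 5.75
position: [572.9, -211.1, 113.7]
ee_rot: [0.991, -0.136, -0.002, -0.0]
contact_force: [-0.0, -0.5, 0.3]
gripper_width: 85.3
grasp_force: 0.0
```

Request:
{"api": "servo_tool", "payload": {
  "rows": [
    [[15, 0, 0, 0, 0, 0, 0], [15, 0, 0, 0, 0, 0, 0], [15, 0, 0, 0, 0, 0, 0], [15, 0, 0, 0, 0, 0, 0], [15, 0, 0, 0, 0, 0, 0], [15, 0, 0, 0, 0, 0, 0]]
  ]
}}

```text
clock: 6.5
position: [574.2, -212.7, 115.7]
ee_rot: [0.991, -0.137, 0.001, 0.0]
contact_force: [-1.1, 2.1, 6.2]
gripper_width: 22.6
grasp_force: 58.8
```

Request:
{"api": "servo_tool", "payload": {
  "rows": [
    [[15, 0, 0, -5, 0, 0, 0], [15, 0, 0, -15, 0, 0, 0], [15, 0, 0, -35, 0, 0, 0], [15, 0, 0, -55, 0, 0, 0], [15, 0, 0, -75, 0, 0, 0], [15, 0, 0, -95, 0, 0, 0], [15, 0, 0, -110, 0, 0, 0], [15, 0, 0, -125, 0, 0, 0], [15, 0, 0, -125, 0, 0, 0]]
  ]
}}

```text
clock: 7.62
position: [574.4, -212.8, 241.1]
ee_rot: [0.991, -0.137, 0.001, 0.0]
contact_force: [-0.3, -0.1, -1.5]
gripper_width: 22.6
grasp_force: 58.7
```

```bash
python3 - <<'E'
from h import *
t=arm.get_image("top");s=arm.get_image("side")
st=arm.read_state();p=st["position"];print(p,st["ee_rot"],st["gripper_width"],st["grasp_force"])
print(proj("side",p+[0,0,15]),proj("side",p-[0,0,97]), proj("side",p-[0,0,52]))
for q in blobs(s,(100,130,50),(125,255,255),(330,60,400,200)):print("blue",q)
for q in blobs(s,(0,140,70),(22,255,255),(330,60,400,175)):print("or",q)
cv2.imwrite("pics/c4.png",cv2.resize(s[80:230,290:440],(600,600),interpolation=cv2.INTER_CUBIC)[:,:,::-1])
E
```

```text
[ 573.46 -212.52  239.22] [ 0.99 -0.14 -0.   -0.  ] 22.859407027736307 58.66922199726105
[365.04 128.06] [362.96 169.67] [363.77 153.48]
or (np.int32(243), array([338.95,  72.28]), array([330,  60,  22,  27]))
or (np.int32(12), array([391.25,  61.58]), array([388,  60,   8,   4]))
or (np.int32(40), array([395.1 ,  66.92]), array([389,  61,  11,  12]))
or (np.int32(3), array([336.67,  67.67]), array([336,  67,   2,   2]))
or (np.int32(3), array([387.67,  72.  ]), array([387,  71,   2,   3]))
or (np.int32(24), array([389.62,  78.33]), array([387,  73,   8,  12]))
or (np.int32(5), array([397.4,  75.2]), array([396,  74,   4,   3]))
or (np.int32(9), array([348.33,  77.56]), array([346,  77,   5,   3]))
or (np.int32(7), array([396.43,  78.71]), array([394,  77,   6,   4]))
or (np.int32(3), array([330.33,  84.33]), array([330,  84,   2,   2]))
or (np.int32(19), array([388.32,  87.84]), array([384,  85,   9,   6]))
or (np.int32(8), array([395.25,  85.12]), array([393,  84,   6,   3]))
or (np.int32(3), array([332.67,  86.33]), array([332,  86,   2,   2]))
or (np.int32(8), array([398.38,  89.62]), array([398,  87,   2,   6]))
or (np.int32(10), array([395. ,  92.7]), array([393,  90,   6,   6]))
or (np.int32(19), array([340.84,  97.37]), array([338,  93,   7,   8]))
or (np.int32(44), array([348.64,  96.61]), array([342,  92,  14,  10]))
or (np.int32(18), array([391.89,  95.89]), array([389,  92,   6,   8]))
or (np.int32(18), array([333.17,  97.28]), array([330,  94,   7,   7]))
or (np.int32(10), array([385.9,  96.6]), array([385,  94,   3,   6]))
or (np.int32(3), array([354.  ,  99.33]), array([353,  99,   3,   2]))
or (np.int32(62), array([368.84, 127.58]), array([362, 116,  10,  24]))
or (np.int32(90), array([395.56, 169.28]), array([390, 163,  10,  12]))
```

View pics/c4.png

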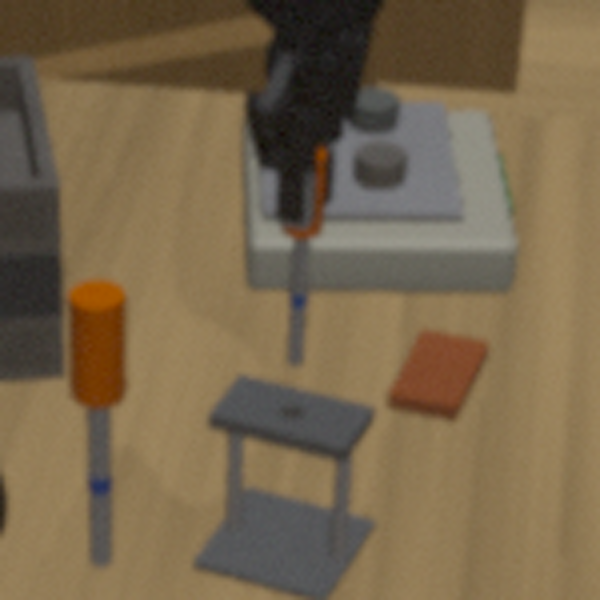

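The rod hangs upright in the grip, clear of the rack, with its tip at about (364,171) and the blue band at (364.5,155). Both are close to the predicted pixels. Next I carry it over the block.

Request:
{"api": "servo_tool", "payload": {
  "rows": [
    [[15, -11, -21, 0, 0, 0, 0], [15, -35, -66, 0, 0, 0, 0], [15, -60, -113, 0, 0, 0, 0], [15, -85, -160, 0, 0, 0, 0], [15, -110, -207, 0, 0, 0, 0], [15, -135, -254, 0, 0, 0, 0], [15, -160, -301, 0, 0, 0, 0], [15, -185, -349, 0, 0, 0, 0], [15, -208, -392, 0, 0, 0, 0], [15, -220, -414, 0, 0, 0, 0]]
  ]
}}

```text
clock: 8.98
position: [473.3, 247.4, 238.8]
ee_rot: [0.991, -0.136, -0.001, 0.001]
contact_force: [1.2, 0.0, -1.3]
gripper_width: 22.8
grasp_force: 58.8
```

Request:
{"api": "servo_tool", "payload": {
  "rows": [
    [[15, 0, 0, 15, 0, 0, 0], [15, 0, 0, 30, 0, 0, 0], [15, 0, 0, 30, 0, 0, 0], [15, 0, 0, 30, 0, 0, 0]]
  ]
}}

```text
clock: 9.48
position: [474.8, 244.7, 209.8]
ee_rot: [0.99, -0.138, 0.0, 0.0]
contact_force: [1.2, -0.0, -0.9]
gripper_width: 22.6
grasp_force: 58.9
```

```bash
python3 - <<'E'
from h import *
S=[arm.get_image("side") for _ in range(3)];s=np.mean(S,0).astype(np.uint8);t=arm.get_image("top")
st=[arm.read_state()["position"] for _ in range(3)];p=np.mean(st,0);print(st,arm.read_state()["ee_rot"])
for dz in(15,-30,-52,-100):print(dz,proj("side",p+[0,0,dz]))
print("hole exp",proj("side",(475.2,245.8,82)),proj("top",(475.2,245.8,82)))
for q in blobs(s,(100,120,50),(125,255,255),(340,250,430,345)):print("blue",q)
for q in blobs(t,(0,120,90),(6,255,255),(175,270,255,345)):print("red",q[:2])
a=np.hstack([cv2.resize(s[250:370,340:430],(450,600),interpolation=cv2.INTER_CUBIC),cv2.resize(t[255:350,180:236],(350,600),interpolation=cv2.INTER_CUBIC)])
cv2.imwrite("pics/c5.png",a[:,:,::-1])
E
```

```text
[array([474.72, 245.32, 210.37]), array([474.72, 245.32, 210.37]), array([474.72, 245.32, 210.37])] [ 0.99 -0.14  0.   -0.  ]
15 [391.08 278.73]
-30 [389.16 297.65]
-52 [388.26 306.51]
-100 [386.38 324.99]
hole exp [385.04 335.57] [213.21 308.89]
blue (np.int32(6), array([388.5 , 309.33]), array([387, 309,   4,   2]))
red (np.int32(13), array([203.46, 293.38]))
```

View pics/c5.png

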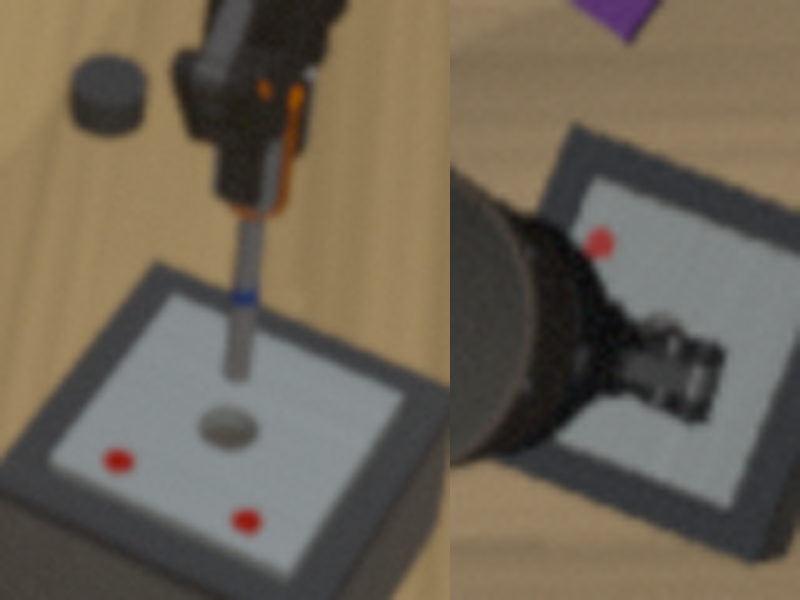

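The plate is level. The tip is at about (387.4,326), just above and behind the hole at (385.8,335.6). I'll lower it to just above the plate and measure the sideways offset.

Request:
{"api": "servo_tool", "payload": {
  "rows": [
    [[15, 0, 0, 10, 0, 0, 0], [15, 0, 0, 19, 0, 0, 0], [15, 0, 0, 19, 0, 0, 0], [15, 0, 0, 19, 0, 0, 0]]
  ]
}}

```text
clock: 10.18
position: [474.5, 245.6, 190.8]
ee_rot: [0.991, -0.137, 0.0, 0.0]
contact_force: [-0.3, -0.0, -1.2]
gripper_width: 22.7
grasp_force: 58.9
```

```bash
python3 - <<'E'
from h import *
ps=[];S=[]
for _ in range(8):S.append(arm.get_image("side").astype(float));ps.append(arm.read_state()["position"])
s=np.mean(S,0);p=np.mean(ps,0);print(p,np.std(ps,0))
np.save("s5.npy",s)
g=s.mean(2)
for v in range(304,341,2):print(v,np.round(g[v,376:398]).astype(int))
sat=s.max(2)-s.min(2)
hue=s[:,:,2]-s[:,:,0]
w=np.clip(hue[300:330,375:400]-25,0,None);yy,xx=np.mgrid[300:330,375:400];print("blue",w.sum(),(w*xx).sum()/w.sum(),(w*yy).sum()/w.sum())
for dz in(-30,-52,-55,-96,-100,-104):print(dz,proj("side",p+[0,0,dz]))
j=proj("side",p-[0,0,100]);print("px/mm x,y,z",proj("side",p+[1,0,-100])-j,proj("side",p+[0,1,-100])-j,proj("side",p+[0,0,-99])-j)
print("hole exp",proj("side",(475.2,245.8,82)))
E
```

```text
[474.49 245.58 191.03] [0.05 0.05 0.05]
304 [ 86  99 110 118 125 128 130 130 129 124 109  89  83  85  88  93 107 117
 122 123 122 123]
306 [ 66  68  69  76  85  98 107 113 118 117 101  84  83  86  88  94 111 120
 122 123 123 123]
308 [ 77  71  68  67  66  65  68  69  76  80  77  78  83  88  89  97 113 121
 123 122 123 123]
310 [127 117 104  94  83  75  70  66  67  65  67  76  84  87  88  89 102 112
 119 121 123 124]
312 [140 139 137 136 134 128 117 104  89  74  72  80  85  87  84  76  70  74
  83  95 105 112]
314 [140 140 140 140 139 139 139 137 130 107  85  81  85  87  83  75  68  67
  65  67  68  71]
316 [140 141 141 140 140 140 141 140 133 104  72  66  70  72  76  94  98  89
  79  71  67  66]
318 [140 140 140 140 141 141 141 141 134 107  78  67  67  73  93 123 134 134
 128 121 112 102]
320 [141 140 140 140 139 140 140 141 133 108  85  85  87  90 109 130 139 140
 140 140 139 138]
322 [142 142 142 141 141 140 140 138 126 101  86  86  89  96 117 135 141 142
 142 141 141 141]
324 [141 141 142 142 142 142 142 138 123  97  86  88  89  98 122 136 140 142
 142 142 143 142]
326 [140 141 14
[... 295 characters left out ...]
119 110 102  91  87  88  90  93 108 127 138 142 142
 143 145 144 144]
334 [141 141 137 124 105  97  96  96  95  93  92  91  89  88  98 117 135 141
 142 142 143 142]
336 [141 141 137 122 100  84  78  78  78  77  77  77  78  77  82 106 131 141
 143 142 142 142]
338 [141 142 141 138 127 110  95  86  80  77  76  77  80  91 109 126 139 142
 143 143 143 143]
340 [142 142 142 143 141 140 137 131 124 120 119 123 128 134 140 142 143 142
 142 142 141 142]
blue 186.75 388.03614457831327 316.94176706827307
-30 [388.48 305.57]
-52 [387.61 314.21]
-55 [387.49 315.37]
-96 [385.92 330.79]
-100 [385.77 332.25]
-104 [385.62 333.71]
px/mm x,y,z [-0.55 -0.07] [-0.05  0.41] [ 0.04 -0.37]
hole exp [385.04 335.57]
```

The stem is upright. Its axis reaches the plate's top within about 0.7 mm of the hole centre, so I correct that and lower it.

Request:
{"api": "servo_tool", "payload": {
  "rows": [
    [[15, 0.7, -0.3, 0, 0, 0, 0], [15, 0.7, -0.3, 4, 0, 0, 0], [15, 0.7, -0.3, 9, 0, 0, 0], [15, 0.7, -0.3, 15, 0, 0, 0], [15, 0.7, -0.3, 21, 0, 0, 0], [15, 0.7, -0.3, 27, 0, 0, 0], [15, 0.7, -0.3, 27, 0, 0, 0]]
  ]
}}

```text
clock: 11.45
position: [474.8, 245.3, 163.1]
ee_rot: [0.991, -0.137, -0.0, 0.001]
contact_force: [0.4, -0.7, -1.4]
gripper_width: 22.9
grasp_force: 58.9
```

Request:
{"api": "servo_tool", "payload": {
  "rows": [
    [[15, 0, 0, 5, 0, 0, 0], [15, 0, 0, 11, 0, 0, 0], [15, 0, 0, 17, 0, 0, 0], [15, 0, 0, 23, 0, 0, 0], [15, 0, 0, 27, 0, 0, 0], [15, 0, 0, 27, 0, 0, 0], [15, 0, 0, 27, 0, 0, 0], [15, 0, 0, 27, 0, 0, 0]]
  ]
}}

```text
clock: 12.45
position: [475.3, 245.7, 137.1]
ee_rot: [0.991, -0.137, 0.0, -0.0]
contact_force: [0.6, 0.0, -1.6]
gripper_width: 22.8
grasp_force: 58.9
```

```bash
python3 - <<'E'
from h import *
s=np.mean([arm.get_image("side").astype(float) for _ in range(4)],0).astype(np.uint8)
st=arm.read_state();print(st["position"],st["contact_force"],st["clock"],np.abs(st["joint_vel"]).max())
for dz in(-52,-55):print(proj("side",st["position"]+[0,0,dz]))
cv2.imwrite("pics/c6.png",cv2.resize(s[295:365,345:425],(800,600),interpolation=cv2.INTER_CUBIC)[:,:,::-1])
E
```

```text
[475.18 245.6  136.95] [ 0.31  0.38 -1.52] 12.65 0.002103819241872918
[385.17 334.42]
[385.06 335.51]
```

View pics/c6.png

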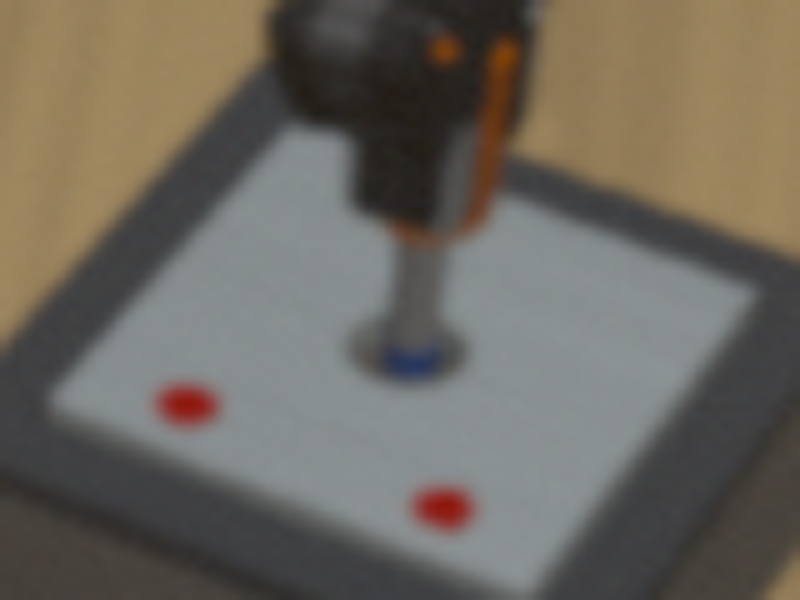

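The rod stands in the middle of the hole: stem at u≈412 in the crop, hole spanning 348 to 468. The blue band is level with the plate's top and nothing is touching.

```bash
python3 -c "
from bench import arm
print(arm.job_done())"
```

```text
the job is handed in; nothing more can be done
None
```

I pressed the plate level and handed in the job at about 12.7 s of the 48 s, with the small probe rod held upright and still in the plate's hole. It is about 0.7 mm off centre by the camera, with the blue band at the plate's top and no contact seen; the interface returned no verdict.

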